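Check a cleaned long-path cell in the open beam of a filter photometer

TASK

Check the washed, empty long-path cell for clean windows: first close up the photometer by pushing its loaded filter slide fully home, then lift the longest of the three glass cells out of the rack by its two frosted sides only and hold it upright in the open gap between the two lens barrels, clear of both, with the beam running lengthwise through the middle of its clear end windows. Finish while still holding it there, still, for the reading. Never touch the clear windows with the gripper or knock the cell against the photometer; leave the other cells and the things on the bench where they are.

Things in the scene. Friction and masses are not known exactly. Their poses are not given: they have to be found in the camera images.
- beam_mid (a point): middle of the photometer's open gap, on the beam axis, 85 mm above the bench, between two dark lens barrels (34 mm diameter) that face each other across 60 mm; below is only the base (top at 18 mm), above nothing. Its y axis runs along the beam towards the lamp, z up, -x is the instrument's front, roughly facing the robot
- photometer: fixed instrument, moved and turned between starts; origin on the bench under the gap's middle, axes as point beam_mid. Aluminium base 110 mm deep (x), from -150 to +180 mm along y, 18 mm high; white lamp housing at the +y end, white detector housing at the -y end, 120 mm high, front faces 32 mm in front of the beam axis; a black filter holder stands between lamp and barrel
- slide_tab (a point): centre of the flat front face of the filter slide's end tab (black, upright, 30 mm wide, 44 mm high, 6 mm thick), 85 mm above the bench, 68 mm to +y of the gap's middle; axes as the photometer's. The slide sticks out of the front of the filter holder and goes home along +x
- filter_slide (a joint): how far the filter slide stands out, m: 0 fully home against its stop (the tab's front face is then 44 mm in front of the beam axis), 0.042 fully out; starts 0.024 to 0.038; slides with about 1.5 N of friction, stays where it is left, no catch
- cell_long_centre (a point): centre (half-way up) of the long cell, the one to check: empty open-topped glass cell 43 mm long (its y), 18 mm wide (x), 50 mm high (z), walls 2 mm, 25 to 50 g. The long sides (facing x and -x) are frosted, for gripping; the short ends (y, -y) are the clear windows. It stands loose in one of the rack's three slots, which one varies; foot 6 mm above the bench, upper 32 mm above the rack
- cell_long: the whole long cell; origin at the middle of its underside, axes as for its centre
- cell_long_windows: the two clear end windows of the long cell (14 x 50 mm, 2 mm thick, fixed to it, flush with its ends); origin at the middle of the cell's underside, axes as the cell's
- cell_mid_centre (a point): centre of the middle cell, like the long one but 23 mm long; stays in the rack
- cell_short_centre (a point): centre of the short cell, like the long one but 13 mm long; stays in the rack
- cell_rack: fixed grey plastic rack 50 mm wide (its x), 186 mm long (y), 24 mm high, moved and turned between starts; origin at the middle of its underside. Three equal slots end to end, centres at -58, 0, +58 mm along y, each about 46 mm long (y), 20.5 mm wide (x), 18 mm deep (floor 6 mm above the bench); the cells' long sides lie along its y
- beaker: bystander: clear plastic beaker, 59 mm diameter, 70 mm high; origin at the underside
- dropper_bottle: bystander: small bottle, 34 mm diameter, 78 mm high; origin at the underside
- petri_dish: bystander: petri dish, 61 mm diameter, 12 mm high; origin at the underside
- forceps: bystander: steel forceps lying on the bench, 124 mm long (its y), 8 mm high; origin at the underside
Mind the look-alikes: they are no part of the job. Leave any brown look-alike of the cell_long alone.

How it is judged:
By the outcome, as a careful person would: the job done as asked, in the order asked, and still so for the second after the job is handed in, while the arm keeps its last pose, push and grip.
It also fails if it takes over 61 s, if anything falls off the work surface, if the arm or the gripper's body presses on something with over 40 N, if the wrist force passes 120 N, or if a joint passes its speed limit or range.

ROBOT

A 6-joint arm with a two-finger parallel gripper is mounted at the origin on a cart in front of the work surface, level with it; the furniture and walls round the work are solid. World frame = base frame: x ahead of the robot, y to its left, z up, the work surface at z = 0. Lengths are in m, angles in rad, forces in N, time in s.
With the tool pointing down it reaches from about 0.325 to 1 m from the base axis. Payload 5.1 kg.
Tool frame: the origin (TCP) lies midway between the tips of the shut fingers; the grasp point (between the pads) lies 19 mm behind it; x points along the fingers, y is the direction in which the jaws open and shut, and the axes are right-handed (so a half turn about x gives the same grasp; the last joint's range is limited). The gripper opens to 85 mm and grips with 20 to 120 N. Pads are 22 mm wide; open, the fingers measure 114 mm over their backs; the gripper's body (76 mm by 85 mm) begins 54 mm behind the grasp point. The pads swing forward as they close: fully open they stand 13 mm farther back than shut.
Start: joints at [1.228, 0.124, 1.65, -0, 1.367, -0.083], TCP at [0.167, 0.628, 0.231] pointing down, gripper open.
Joint ranges: [-2.61, 2.61], [-1.02, 2.33], [0.03, 2.71], [-1.35, 4.49], [0.32, 2.68], [-2.91, 2.91]. Speed limits (rad/s): [2.57, 2.57, 3.14, 3.14, 3.14, 3.14].

INTERFACE

Orientations are given as a unit quaternion [x, y, z, w].
In Python, from cell import robot, claw, sensors, grab_frame gives the robot as it stands. Calls block until the motion is done:
- robot.move_to(position, orientation): joint-space move of the TCP to a pose.
- robot.move_l(position, ori=None, speed=0.15, f_stop=None): straight line of the TCP; ori=None keeps the orientation; speed is the mean speed in m/s. With f_stop (N) it stops when the force on the tool has changed by that much, and returns True; else False.
- robot.goto_joints(angles): joint-space move.
- claw.grip(opening, squeeze=None): opening from 0.0 (shut) to 1.0 (fully open); squeeze is the grip in N (None keeps the last); returns when the fingers have stopped.
- robot.pause(seconds).
- robot.solve_ik(position, orientation): joint angles nearest the present ones, or None.
- sensors.state(): the state.
- grab_frame(name): name is "side" or "top" or "wrist"; returns a dict with "img" (480x640x3 uint8, red, green, blue), "vertical_fov" (degrees; the focal length in pixels is half the picture's height over the tangent of half this angle, whatever the lens; pixels are square), "cx", "cy" (the principal point, pixels), "xyz" and "orientation" of the camera in the world. Camera axes: x right, y down, z forward; pixel columns grow to the right and rows downward; lengths in m; the calibration is good to about 2 mm. A picture is of the moment at which its call begins. There is no depth.
A pose or a line that the arm cannot do raises robot.MotionError and nothing moves.
- robot.hand_in(): hands the job in, once; it reports no verdict.
The state is a dict: "clock": time; "joint_pos": joint angles; "qd": joint speeds; "tau": joint torques, N m; "ee_pos": TCP position; "eef_rot": TCP orientation; "contact_force": force on the tool from outside, world axes, zero at the start; "moment": the same for the moment, N m; "gripper_width": opening from 0.0 (shut) to 1.0 (fully open).
Only numpy, scipy, OpenCV 4.12 (cv2) and the standard library are available. Lean on these libraries where they do the work, as an engineer would, in place of code of your own. Each camera call takes 0.05 s, during which the arm holds its last target. There are 200 camera calls.

## Working session

There is one attempt and no reset: what is moved stays moved. The work goes in short steps, each a Python script; the robot and the scene stay as the last script left them, time stands still between calls to the robot, and variables do not carry over. Pictures are saved under pics/ and viewed, about 8 in all and at most 12, crops included, and the job is handed in when it is done.

```bash
mkdir -p pics
cat > h.py <<'E'
import numpy as np, cv2
from scipy.spatial.transform import Rotation as R
from cell import robot, claw, sensors, grab_frame
def save(f,n): cv2.imwrite(n,cv2.cvtColor(f["img"],cv2.COLOR_RGB2BGR))
def ray(f,u,v):
    fl=240/np.tan(np.radians(f["vertical_fov"])/2)
    d=R.from_quat(f["orientation"]).apply([(u-f["cx"])/fl,(v-f["cy"])/fl,1]); return np.array(f["xyz"]),d
def onplane(f,u,v,z):
    o,d=ray(f,u,v); return o+d*(z-o[2])/d[2]
def proj(f,p):
    fl=240/np.tan(np.radians(f["vertical_fov"])/2)
    q=R.from_quat(f["orientation"]).inv().apply(np.array(p)-f["xyz"]); return np.array([f["cx"]+fl*q[...,0]/q[...,2],f["cy"]+fl*q[...,1]/q[...,2]]).T
def down(yaw):  # tool x down, tool y (jaw) at horizontal heading yaw
    x=np.array([0,0,-1.]);y=np.array([np.cos(yaw),np.sin(yaw),0]);return R.from_matrix(np.c_[x,y,np.cross(x,y)]).as_quat()
E
python3 - <<'E'
from h import *
import pickle
fs={}
for n in["top","side","wrist"]:
    f=grab_frame(n);fs[n]=f;save(f,f"pics/{n}0.png");print(n,f["vertical_fov"],f["cx"],f["cy"],f["xyz"],f["orientation"])
pickle.dump(fs,open("f0.pkl","wb"));s=sensors.state();print(s["clock"],s["ee_pos"],s["eef_rot"])
E
```

```text
top 47.35357436686764 318.2729940034456 247.60525223426092 [0.45956684 0.04059622 1.27067213] [ 0.71158696 -0.70083061  0.03668978 -0.03367955]
side 56.533154982494 319.7446559618521 237.55308263782328 [ 0.20351864 -0.76199437  0.44789181] [ 0.81525128 -0.17064754  0.12558145 -0.53895646]
wrist 61.334834566014635 318.45690574755076 238.63334068736683 [0.09721424 0.64644705 0.37331259] [0.78422691 0.60357784 0.08720856 0.11435302]
0.15 [0.16683665 0.62772917 0.23030183] [ 0.09104276  0.70127872 -0.09218249  0.70101481]
```

View pics/top0.png

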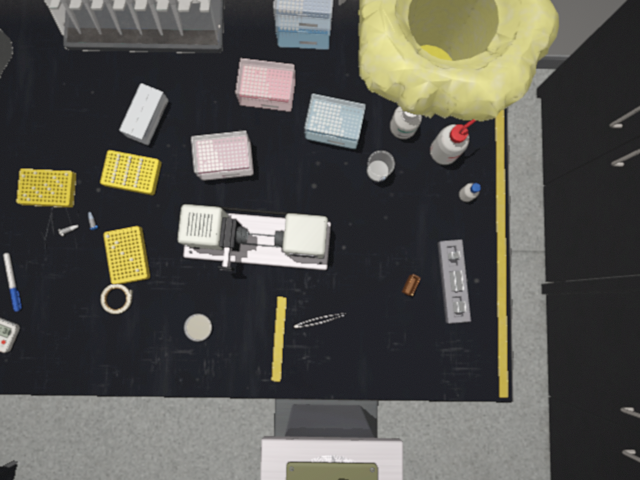

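View pics/side0.png

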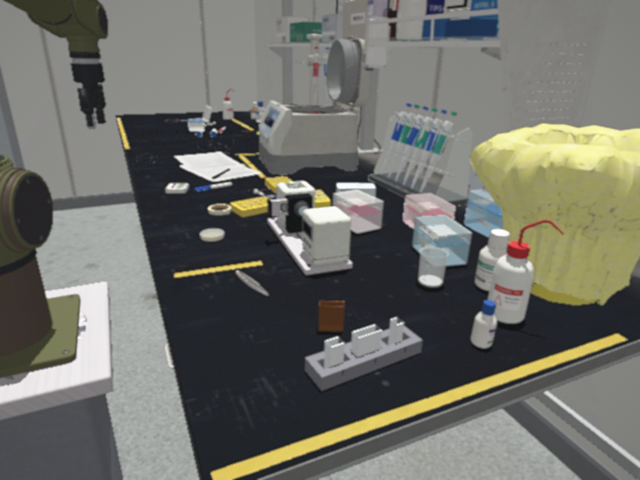

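Top view: the photometer is at (255,237) with its lamp at the left (200,225), and the slide tab sticks out at about (227,257). The rack is at (455,282) and the brown look-alike at (411,285), out of the rack. Side view: the three cells are at (333,350), (367,340) and (397,330), and the middle slot looks longest. Next I'll measure these and make enlarged crops.

Run:
```python
from h import *
import pickle
fs=pickle.load(open("f0.pkl","rb"));t=fs["top"];s=fs["side"]
a=cv2.resize(t["img"][195:285,170:340],None,fx=4.6,fy=4.6,interpolation=cv2.INTER_CUBIC)
b=cv2.resize(t["img"][230:330,395:485],None,fx=4,fy=4,interpolation=cv2.INTER_CUBIC)
c=cv2.resize(s["img"][290:390,300:430],None,fx=4,fy=4,interpolation=cv2.INTER_CUBIC)
cv2.imwrite("pics/a.png",a[...,::-1]);cv2.imwrite("pics/bc.png",np.hstack([b[:400],c[:400,:440]])[...,::-1])
g=cv2.cvtColor(t["img"],cv2.COLOR_RGB2GRAY)
def rect(x0,y0,x1,y1,th):
    m=np.zeros_like(g);m[y0:y1,x0:x1]=(g[y0:y1,x0:x1]>th)*255
    cs,_=cv2.findContours(m,cv2.RETR_EXTERNAL,cv2.CHAIN_APPROX_NONE);k=max(cs,key=cv2.contourArea)
    return cv2.minAreaRect(k),k
r,k=rect(430,230,480,330,70);box=cv2.boxPoints(r)
P=np.array([onplane(t,u,v,.024) for u,v in box]);print(box,P,[np.linalg.norm(P[i]-P[i-1]) for i in range(4)],P.mean(0))
r,k=rect(170,195,340,280,80);box=cv2.boxPoints(r)
P=np.array([onplane(t,u,v,.018) for u,v in box]);print(box,P,[np.linalg.norm(P[i]-P[i-1]) for i in range(4)],P.mean(0))
```

```text
[[437.49316 240.68494]
 [462.11505 238.09314]
 [470.8493  321.06848]
 [446.22742 323.66028]] [[ 0.60432344 -0.23706116  0.024     ]
 [ 0.6111927  -0.29369101  0.024     ]
 [ 0.42250041 -0.31136203  0.024     ]
 [ 0.41586358 -0.25556198  0.024     ]] [np.float64(0.18936577611197944), np.float64(0.0570449498001604), np.float64(0.18951792155349595), np.float64(0.056193351462457554)] [ 0.51347003 -0.27441905  0.024     ]
[[174.75461 262.697  ]
 [179.9837  202.85295]
 [331.44864 216.08777]
 [326.21954 275.93182]] [[0.54490356 0.36440474 0.018     ]
 [0.68392598 0.35800597 0.018     ]
 [0.65847954 0.00681371 0.018     ]
 [0.519876   0.01703755 0.018     ]] [np.float64(0.34826762897331476), np.float64(0.1391696079485286), np.float64(0.35211293987138714), np.float64(0.13898009848462267)] [0.60179627 0.1865655  0.018     ]
```

View pics/a.png

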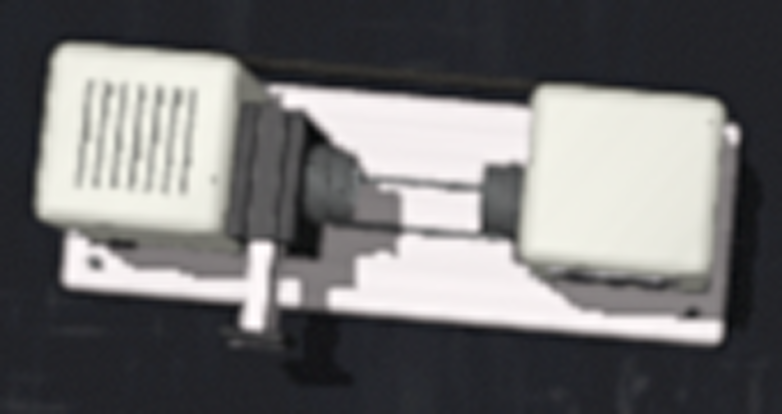

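View pics/bc.png

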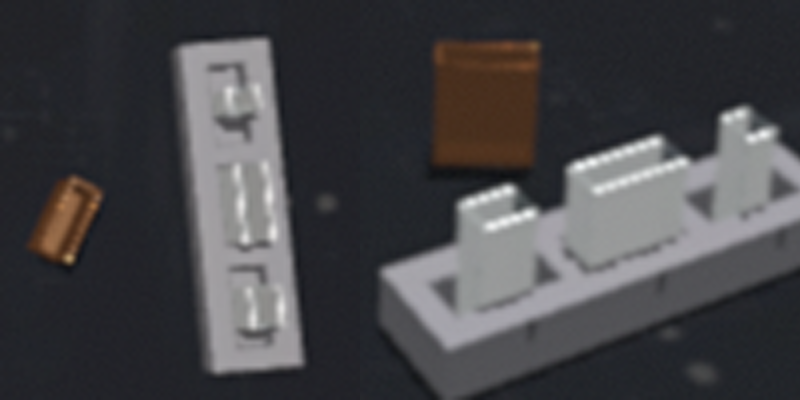

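The crops settle the choice. The only full-length glass cell is in the middle slot, top (457,281) and side about (367,340). The cells in the other slots, side (333,350) and (397,330), are clearly shorter, and the brown block (411,285) is the look-alike. The tab's front edge is at about top-view (227,269). Next are sub-pixel edge fits.

```bash
cat > m.py <<'E'
from h import *
import pickle
fs=pickle.load(open("f0.pkl","rb"));t=fs["top"]
g=cv2.GaussianBlur(cv2.cvtColor(t["img"],cv2.COLOR_RGB2GRAY),(3,3),0).astype(float)
def cross(p):  # first rise along profile, half level
    for i in range(len(p)-1):
        if p[i]<75<=p[i+1]: return i+(75-p[i])/(p[i+1]-p[i])
def edge(pts,z):
    P=np.array([onplane(t,u,v,z) for u,v in pts])[:,:2]
    for _ in range(3):
        vx,vy,x,y=cv2.fitLine(P.astype(np.float32),cv2.DIST_HUBER,0,.0005,.0001).ravel()
        r=(P-[x,y])@[-vy,vx];k=abs(r)<.002
        if k.sum()<4: break
        P=P[k]
    return np.array([x,y]),np.array([vx,vy]),r.std(),len(P)
def cols(cs,v0,v1):
    st=1 if v1>v0 else -1;o=[(u,cross(g[v0:v1:st,u])) for u in cs];return [(u,v0+st*c) for u,c in o if c is not None]
def rows(rs,u0,u1):
    st=1 if u1>u0 else -1;o=[(v,cross(g[v,u0:u1:st])) for v in rs];return [(u0+st*c,v) for v,c in o if c is not None]
def ang(d): return np.degrees(np.arctan2(d[1],d[0]))
def isect(a,b): k=np.linalg.solve(np.c_[a[1],-b[1]],b[0]-a[0]);return a[0]+k[0]*a[1]
F=edge(cols([*range(188,214),*range(246,322)],282,262-20),.018)
Rr=edge(rows(range(240,266),340,318),.018)
L=edge(rows(range(248,256),172,190),.018)
for e in(F,Rr,L):print(e,ang(e[1]))
yx=F[1]*np.sign(F[1][1]);x_=np.array([yx[1],-yx[0]])
cr,cl=isect(F,Rr),isect(F,L);print("front len(330)",np.linalg.norm(cr-cl))
# average the two ends for position along y
mid=((cr+150e-3*yx)+(cl-180e-3*yx))/2
O=mid+.055*x_;print("photometer",O,"yaw",ang(x_))
K=edge(rows(range(246,316),484,455),.024);T=edge(cols(range(444,460),228,250),.024);B=edge(cols(range(450,468),334,310),.024)
for e in(K,T,B):print(e,ang(e[1]))
c1,c2=isect(K,T),isect(K,B);print("rack len(186)",np.linalg.norm(c1-c2))
ry=(c1-c2)/np.linalg.norm(c1-c2);n=np.array([-ry[1],ry[0]]);C=(c1+c2)/2+.025*n
print("rack",C,"y-axis",ang(ry),"cell by blob",onplane(t,457,281,.056))
M=lambda x,y,z:np.r_[O+x*x_+y*yx,z]
print(proj(t,np.array([M(-.055,-.15,.018),M(-.055,.18,.018),M(0,.03,.102),M(0,-.03,.102),M(-.074,.068,.107),M(.055,-.15,.018)])))
np.savez("pose.npz",O=O,x=x_,y=yx,C=C,ry=ry)
yaw=np.arctan2(x_[1],x_[0])
for nm,p,ys in(("tab",M(-.12,.068,.08),(yaw,yaw+np.pi,yaw+np.pi/2,yaw-np.pi/2)),("gap",M(0,0,.084),(yaw,yaw+np.pi)),("rack",np.r_[C,.03],(np.arctan2(n[1],n[0]),np.arctan2(-n[1],-n[0])))):
    for y in ys:
        q=robot.solve_ik(p,down(y));print(nm,p.round(4),round(np.degrees(y)),None if q is None else np.round(q,2))
E
python3 m.py
```

```text
(array([0.54544157, 0.19351937], dtype=float32), array([0.0719007, 0.9974118], dtype=float32), np.float64(0.0001311426040599253), 102) 85.87683
(array([0.58140606, 0.01382793], dtype=float32), array([ 0.99753743, -0.07013586], dtype=float32), np.float64(0.00034303961865533904), 26) -4.021791
(array([0.5709218 , 0.34794447], dtype=float32), array([ 0.9993359 , -0.03643809], dtype=float32), np.float64(7.009408614306959e-05), 8) -2.0882108
front len(330) 0.3320758
photometer [0.59845215 0.1639424 ] yaw -4.1231637
(array([ 0.51870364, -0.30242375], dtype=float32), array([0.99556077, 0.09412104], dtype=float32), np.float64(0.00015146401768306283), 70) 5.4007325
(array([ 0.60771376, -0.26627624], dtype=float32), array([ 0.09350231, -0.99561906], dtype=float32), np.float64(9.415797867688203e-05), 16) -84.63487
(array([ 0.41896042, -0.2831384 ], dtype=float32), array([ 0.10245501, -0.9947376 ], dtype=float32), np.float64(0.00018274276736342357), 18) -84.11944
rack len(186) 0.18924591
rack [ 0.5137394  -0.27778158] y-axis 5.4007382 cell by blob [ 0.51121892 -0.27267285  0.056     ]
[[325.7514521  270.27719485]
 [182.3712467  257.74873789]
 [245.22870797 235.24224964]
 [273.031259   237.6663945 ]
 [223.65628219 267.81355975]
 [329.82040658 222.89383256]]
tab [0.4837 0.2404 0.08  ] -4 [ 0.36  0.03  2.02 -0.    1.09  0.43]
tab [0.4837 0.2404 0.08  ] 176 [ 0.36  0.03  2.02 -0.    1.09 -2.71]
tab [0.4837 0.2404 0.08  ] 86 [ 0.36  0.03  2.02 -0.    1.09 -1.14]
tab [0.4837 0.2404 0.08  ] -94 [ 0.36  0.03  2.02 -0.    1.09  2.  ]
gap [0.5985 0.1639 0.084 ] -4 [ 0.18  0.19  1.83 -0.    1.12  0.25]
gap [0.5985 0.1639 0.084 ] 176 [ 0.18  0.19  1.83 -0.    1.12 -2.89]
rack [ 0.5137 -0.2778  0.03  ] 95 [-0.59  0.19  1.94 -0.    1.01 -2.25]
rack [ 0.5137 -0.2778  0.03  ] -85 [-0.59  0.19  1.94 -0.    1.01  0.89]
```

Edge fits give the photometer at (0.598,0.164), yaw -4.1°, and the rack at (0.514,-0.277), with its y axis at 5.4°. Sizes match to 2–3 mm. I'll push the slide now, then refine with the wrist camera.

```bash
cat >> h.py <<'E'
import os
if os.path.exists("pose.npz"):
    _p=np.load("pose.npz");O,X,Y,C,ry=[_p[k] for k in("O","x","y","C","ry")]
    M=lambda x,y,z:np.r_[O+x*X+y*Y,z]
    L=lambda p:np.array([(np.array(p)[:2]-O)@X,(np.array(p)[:2]-O)@Y,p[2]])
    yawP=np.arctan2(X[1],X[0])
def st(m=""):
    s=sensors.state();print(m,round(s["clock"],2),np.round(s["ee_pos"],4),"F",np.round(s["contact_force"],1),"w",round(s["gripper_width"],3));return s
E
python3 - <<'E'
from h import *
import pickle
q=down(yawP+np.pi/2)
robot.move_to(M(-.14,.068,.20),q);claw.grip(0.0,30);st()
fs={"w1":grab_frame("wrist")}
robot.move_l(M(-.14,.068,.082),speed=.2);st()
r=robot.move_l(M(-.098,.068,.082),speed=.1,f_stop=15);st(r)
r=robot.move_l(M(-.045,.068,.082),speed=.03,f_stop=12);s=st(r);print(L(s["ee_pos"]))
fs["side"]=grab_frame("side");fs["top"]=grab_frame("top")
pickle.dump(fs,open("f1.pkl","wb"))
a=cv2.resize(fs["top"]["img"][195:285,170:340],None,fx=4,fy=4,interpolation=cv2.INTER_CUBIC)[:, :400]
b=cv2.resize(fs["side"]["img"][170:260,250:350],None,fx=4,fy=4,interpolation=cv2.INTER_CUBIC)
cv2.imwrite("pics/p1.png",np.hstack([a,b])[...,::-1])
E
```

```text
2.69 [0.4637 0.2418 0.2   ] F [-0.6 -0.6 -0.6] w 0.002
 3.48 [0.4644 0.2421 0.0829] F [0.1 0.6 0.5] w -0.0
False 4.05 [0.5058 0.2388 0.0823] F [-1.3 -0.1 -0.2] w 0.002
True 5.4 [0.5494 0.2356 0.0815] F [ 0.7  0.9 -0. ] w 0.002
[-0.05402666  0.06792409  0.08151685]
```

View pics/p1.png

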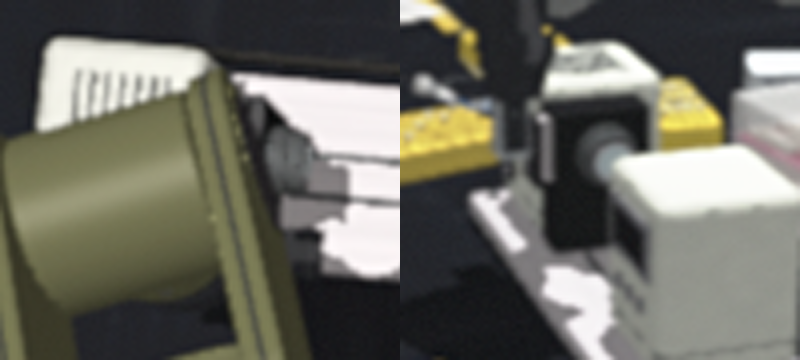

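The push stopped on force with the TCP at local x = -54 mm, against -55 expected at home. The side view shows the tab almost against the filter holder at (540,150). I'll press once more to confirm, back off, and look over the gap with the wrist camera.

Run:
```python
from h import *
import pickle
r=robot.move_l(M(-.044,.068,.082),speed=.03,f_stop=20);s=st(r);print(L(s["ee_pos"]))
robot.move_l(M(-.13,.068,.082),speed=.2)
robot.move_l(M(-.13,.068,.27),speed=.3)
claw.grip(0.6)
fs={}
robot.move_to(M(-.05,0,.27),down(yawP+0));st();robot.pause(.3)
fs["g1"]=grab_frame("wrist");print(fs["g1"]["xyz"])
robot.move_to(M(-.10,.03,.27),down(yawP+0));robot.pause(.3)
fs["g2"]=grab_frame("wrist");st()
n=np.array([-ry[1],ry[0]]);yr=np.arctan2(-n[1],-n[0])
robot.move_to(np.r_[C-.05*ry,.22],down(yr));robot.pause(.3)
fs["c1"]=grab_frame("wrist");print(fs["c1"]["xyz"]);st()
pickle.dump(fs,open("f2.pkl","wb"))
im=[cv2.resize(fs[k]["img"],(400,300)) for k in("g1","g2","c1")]
cv2.imwrite("pics/p2.png",np.vstack([np.hstack(im[:2]),np.hstack([im[2],im[2]*0])])[...,::-1])
```

```text
True 5.78 [0.5492 0.2353 0.0803] F [-1.1  2.   0.4] w 0.0
[-0.05429789  0.06762486  0.08027306]
 8.88 [0.5485 0.1677 0.2701] F [0.2 0.3 0.9] w 0.598
[0.55402426 0.23995336 0.41318629]
 9.93 [0.5013 0.2006 0.2699] F [ 0.1 -0.4  0.7] w 0.595
[ 0.53681313 -0.27519832  0.36322649]
 12.05 [ 0.4642 -0.2821  0.2201] F [-1.3  0.1  0.4] w 0.599
```

View pics/p2.png

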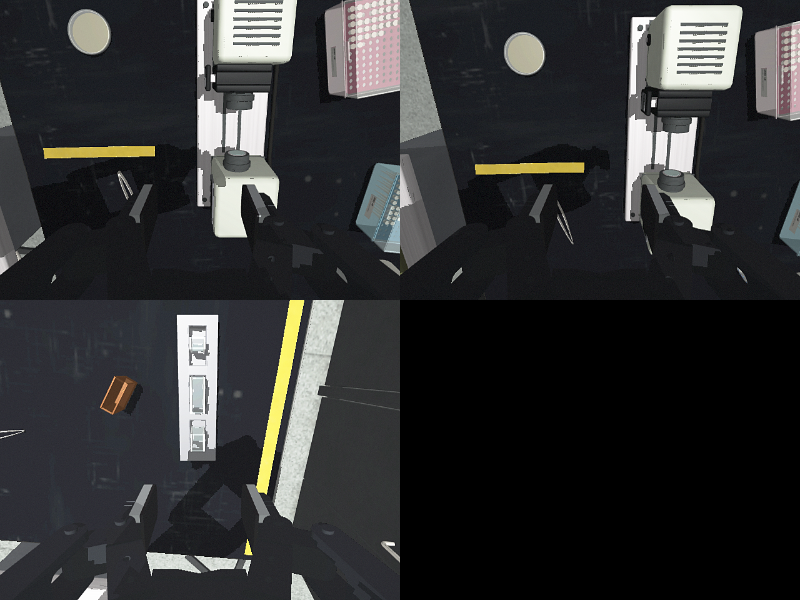

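In g1 the tab at (208,78) sits against the holder, and the repeat press stopped at the same place, so the slide is home. The gap lies between barrel ends at about (238,100) and (237,160). In c1 the rack spans (178–217, 315–460) in the composite, with the long cell at (198,395). Next I'll measure both in enlarged crops.

Run:
```python
from h import *
import pickle
fs=pickle.load(open("f2.pkl","rb"));c=fs["c1"];g=fs["g1"]
gc=cv2.cvtColor(c["img"],cv2.COLOR_RGB2GRAY);m=np.zeros_like(gc);m[10:265,270:362]=(gc[10:265,270:362]>150)*255
k=max(cv2.findContours(m,cv2.RETR_EXTERNAL,cv2.CHAIN_APPROX_NONE)[0],key=cv2.contourArea);k=cv2.convexHull(k)
box=cv2.boxPoints(cv2.minAreaRect(k));P=np.array([onplane(c,u,v,.024) for u,v in box]);print(box,P.round(4),[round(np.linalg.norm(P[i]-P[i-1]),4) for i in range(4)],"rack",P.mean(0),"prev",C)
n=np.array([-ry[1],ry[0]])
print("pred cell top rim",proj(c,np.array([np.r_[C+a*n*.009+b*ry*.0215,.056] for a,b in((1,1),(1,-1),(-1,-1),(-1,1))])).round(1))
print("pred barrel ends top",proj(g,np.array([M(0,.03,.102),M(0,-.03,.102),M(-.017,-.03,.085),M(.017,-.03,.085),M(-.017,.03,.085),M(.017,.03,.085)])).round(1))
a=cv2.resize(c["img"][110:180,290:350],None,fx=6,fy=6,interpolation=cv2.INTER_NEAREST)
b=cv2.resize(g["img"][140:280,330:430],None,fx=4,fy=4,interpolation=cv2.INTER_NEAREST)
H=max(len(a),len(b));pad=lambda i:np.pad(i,((0,H-len(i)),(0,0),(0,0)))
cv2.imwrite("pics/p3.png",np.hstack([pad(a),pad(b)])[...,::-1]);print(a.shape)
```

```text
[[283.  24.]
 [348.  24.]
 [348. 256.]
 [283. 256.]] [[ 0.6023 -0.2418  0.024 ]
 [ 0.607  -0.2907  0.024 ]
 [ 0.423  -0.3122  0.024 ]
 [ 0.4175 -0.2549  0.024 ]] [np.float64(0.1852), np.float64(0.0491), np.float64(0.1852), np.float64(0.0576)] rack [ 0.51242615 -0.27490401  0.024     ] prev [ 0.5137394  -0.27778158]
pred cell top rim [[306.9 120.8]
 [307.3 179.8]
 [331.  179.9]
 [331.6 120.9]]
pred barrel ends top [[383.3 176.7]
 [379.8 251. ]
 [356.9 244.7]
 [396.9 244.7]
 [359.  173.7]
 [401.1 173.8]]
(420, 360, 3)
```

View pics/p3.png

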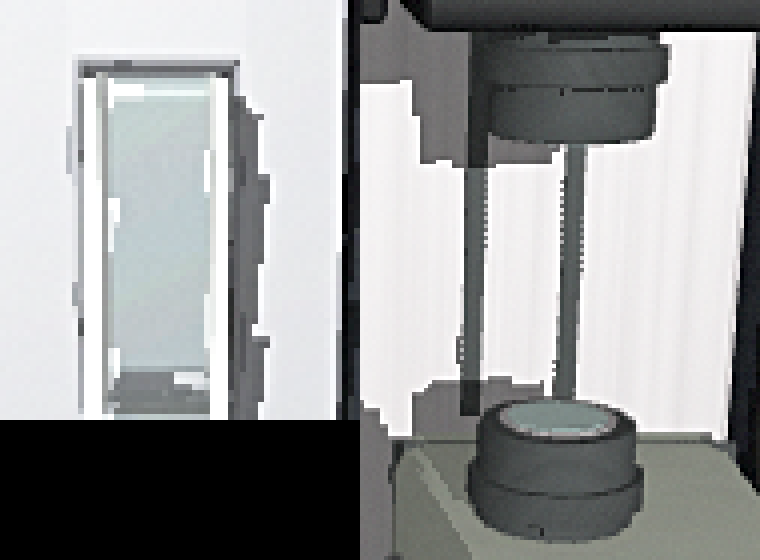

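Measured against my predictions: the cell rim edges at u = 303.7 and 328.3 put the cell +2.4 mm along n and about -1 mm along the rack's y. The barrels sit +1 to +2.7 mm in local x, and y agrees within 0.5 mm. I'll use +1.5 mm for now, recheck in g2 and refine at the gap. Now the grasp.

Run:
```python
from h import *
import pickle
fs=pickle.load(open("f2.pkl","rb"))
for k in("g1","g2"):
    g=fs[k];gr=cv2.cvtColor(g["img"],cv2.COLOR_RGB2GRAY)
    l,r=proj(g,np.array([M(-.055,.0,.018),M(.055,.0,.018)]));v=int(round(l[1]))
    row=gr[v].astype(int);w=np.where(row>100)[0];w=w[(w>l[0]-12)&(w<r[0]+12)]
    a,b=onplane(g,w.min()-.5,v,.018),onplane(g,w.max()+.5,v,.018)
    print(k,v,l,r,w.min(),w.max(),L(a),L(b))
    for y in(.033,-.035):
        p=proj(g,np.array([M(-.017,y,.085),M(.017,y,.085)]));vv=int(round(p[0][1]));row=gr[vv].astype(int)
        print(" barrel",y,p.round(1).tolist(),row[int(p[0][0])-8:int(p[1][0])+10].tolist())
n=np.array([-ry[1],ry[0]]);yr=np.arctan2(-n[1],-n[0]);G=C+.0024*n-.0005*ry
q=down(yr)
robot.move_l(np.r_[G,.10],q,speed=.25);claw.grip(.5,25)
r=robot.move_l(np.r_[G,.029],speed=.08,f_stop=10);st(r)
if not r:
    claw.grip(0.0,25);st("grip")
    robot.move_l(np.r_[G,.12],speed=.1);st("lift");robot.pause(.2)
    f=grab_frame("wrist");save(f,"pics/w3.png")
    pickle.dump(f,open("f3.pkl","wb"))
```

```text
g1 195 [313.07361241 195.34356691] [424.49676749 195.48002355] 316 425 [-0.05260457  0.00034576  0.018     ] [0.05595384 0.00048015 0.018     ]
 barrel 0.033 [[359.1, 170.0], [401.3, 170.0]] [112, 113, 117, 115, 116, 126, 30, 45, 45, 46, 44, 39, 50, 58, 60, 61, 67, 68, 68, 72, 75, 77, 78, 83, 76, 82, 84, 84, 88, 88, 90, 91, 89, 88, 91, 87, 90, 86, 87, 84, 91, 88, 90, 87, 84, 82, 83, 83, 78, 70, 71, 56, 68, 255, 245, 239, 238, 241, 243, 242]
 barrel -0.035 [[356.7, 250.3], [396.6, 250.3]] [71, 71, 71, 70, 70, 72, 74, 69, 72, 73, 77, 32, 42, 47, 55, 57, 60, 62, 65, 71, 75, 72, 72, 69, 66, 58, 55, 56, 43, 42, 50, 47, 38, 38, 36, 39, 38, 25, 30, 43, 46, 61, 75, 71, 81, 86, 84, 83, 77, 74, 64, 95, 96, 97, 98, 94, 94, 92]
g2 224 [362.20297629 224.20992652] [471.40103361 224.19440985] 364 472 [-0.05370025  0.00021807  0.018     ] [0.05608516 0.00020195 0.018     ]
 barrel 0.033 [[417.9, 205.8], [459.0, 205.8]] [44, 39, 120, 112, 110, 112, 112, 108, 110, 113, 119, 48, 38, 38, 50, 54, 59, 62, 64, 67, 67, 69, 73, 73, 71, 79, 80, 81, 81, 83, 86, 88, 31, 91, 86, 91, 88, 89, 88, 89, 89, 89, 89, 91, 84, 88, 83, 84, 80, 80, 79, 68, 62, 101, 255, 240, 237, 238, 237, 236]
 barrel -0.035 [[412.4, 282.2], [451.4, 282.2]] [110, 107, 109, 109, 109, 109, 108, 108, 112, 117, 95, 30, 40, 46, 51, 51, 54, 59, 59, 65, 61, 55, 48, 41, 46, 41, 63, 59, 65, 97, 98, 91, 144, 150, 147, 146, 144, 143, 139, 97, 70, 56, 58, 40, 33, 34, 46, 53, 68, 77, 63, 145, 134, 132, 132, 132, 133]
False 14.0 [ 0.5135 -0.2758  0.0296] F [0.7 0.1 0.3] w 0.499
grip 14.33 [ 0.5134 -0.2757  0.0297] F [-0.5  0.3  2.1] w 0.204
lift 15.39 [ 0.5124 -0.2751  0.119 ] F [-0.3 -0.5 -0.6] w 0.207
```

View pics/w3.png

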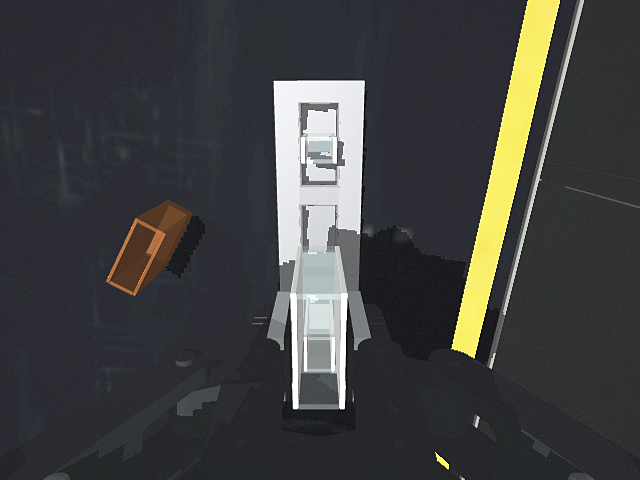

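The cell is held by its frosted sides (width 0.207×85 = 17.6 mm), upright, with the rim at (291–348, 295–408), and the other cells are still in place. The second view puts the gap at +1.6 mm in local x. I'll take the cell's offset along its length from the rim corners, then carry it above the gap.

Run:
```python
from h import *
import pickle
f=pickle.load(open("f3.pkl","rb"));s=sensors.state();tp=np.array(s["ee_pos"])
P=np.array([onplane(f,u,v,tp[2]+.0264) for u,v in((291,295),(348,295),(347,408),(292,408))])
n=np.array([-ry[1],ry[0]]);D=(P-tp)[:,:2];print("along",D@ry*1e3,"across",D@n*1e3)
d=(D@ry).mean();print("d",d)
d=float(np.clip(d,-.004,.004));np.save("d.npy",d)
robot.move_l(np.r_[tp[:2],.27],speed=.3)
robot.move_to(M(.0016,-d,.27),down(yawP));st()
robot.move_l(M(.0016,-d,.165),speed=.2);robot.pause(.4);s=st();print(L(s["ee_pos"]))
fs={k:grab_frame(k) for k in("wrist","side","top")};pickle.dump(fs,open("f4.pkl","wb"))
a=cv2.resize(fs["wrist"]["img"][80:420,180:520],(480,480))
b=cv2.resize(fs["side"]["img"][140:280,240:370],None,fx=2.4,fy=2.4,interpolation=cv2.INTER_CUBIC)
b=np.pad(b,((0,480-len(b)),(0,0),(0,0)));cv2.imwrite("pics/p4.png",np.hstack([a,b])[...,::-1])
```

```text
along [ 19.75983469  19.78636432 -22.43165417 -22.47114954] across [ 8.58137508 -9.27693044 -9.8459471   9.02752809]
d -0.0013391511750370042
 17.94 [0.6003 0.1642 0.2698] F [0.5 0.3 0.5] w 0.206
 19.02 [0.6005 0.1653 0.1659] F [-0.3  0.4  0.1] w 0.207
[0.00194243 0.00146196 0.16585267]
```

View pics/p4.png

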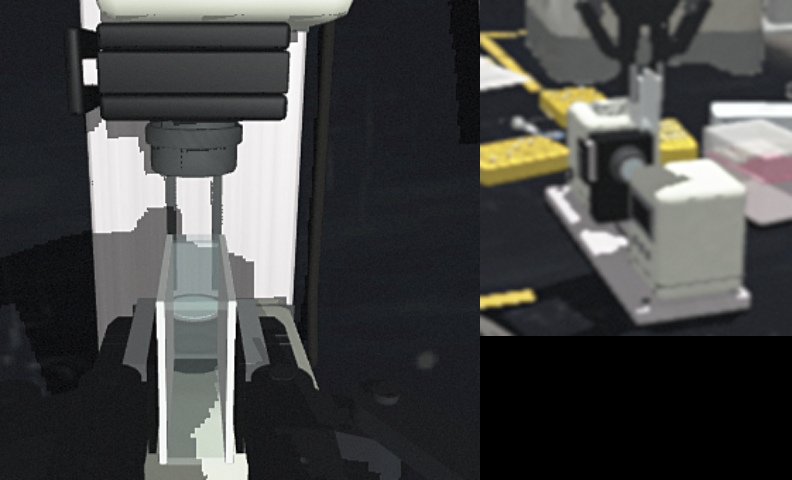

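The cell hangs above the gap, aligned with the barrels: barrel centre at about x = 194 and cell centre at about 196 in the crop. The slide tab is against the holder at (77,70). Lowering slowly.

Run:
```python
from h import *
import pickle
d=float(np.load("d.npy"))
r=robot.move_l(M(.0014,-d,.0836),speed=.04,f_stop=6);robot.pause(.5);s=st(r);print(L(s["ee_pos"]))
fs={k:grab_frame(k) for k in("wrist","side","top")};pickle.dump(fs,open("f5.pkl","wb"))
a=cv2.resize(fs["wrist"]["img"][100:420,180:500],(480,480),interpolation=cv2.INTER_CUBIC)
b=cv2.resize(fs["side"]["img"][170:270,260:360],None,fx=3.2,fy=3.2,interpolation=cv2.INTER_CUBIC)
b=np.pad(b,((0,480-len(b)),(0,0),(0,0)));cv2.imwrite("pics/p5.png",np.hstack([a,b])[...,::-1])
w=fs["wrist"];tp=np.array(s["ee_pos"])
print("barrel lamp rim pred",((proj(w,np.array([M(.0014-.017,.03,.085),M(.0014+.017,.03,.085),M(.0014,.03,.102)]))-[180,100])*1.5).round(0).tolist())
ex=np.array([-.009,.009]);print("rim pred",((proj(w,np.array([M(.0014+x,y,.110) for y in(.0215,-.0215) for x in ex]))-[180,100])*1.5).round(0).tolist())
```

```text
False 21.85 [0.5999 0.1652 0.0836] F [ 0.4  0.1 -0.5] w 0.204
[0.00138434 0.00134698 0.08358128]
barrel lamp rim pred [[136.0, 215.0], [276.0, 215.0], [206.0, 238.0]]
rim pred [[163.0, 289.0], [249.0, 289.0], [166.0, 462.0], [245.0, 462.0]]
```

View pics/p5.png

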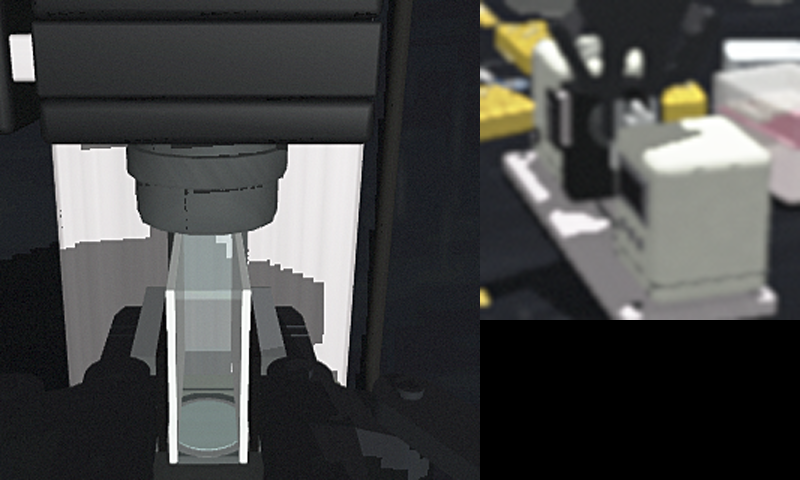

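The cell is centred: lamp barrel edges at 136–278 (centre 207), cell rim 166–251 (208.5), detector lens 179–237 (208). The rim ends at 291 and 462 match the predicted 289 and 462, so it clears both barrels. As a last check, I'll measure the tab's position from the picture taken before lowering, then hand in.

Run:
```python
from h import *
import pickle
w=pickle.load(open("f4.pkl","rb"))["wrist"]
for u in(68,82,98): print((L(onplane(w,180+u*.708,80+60*.708,.107))-[.0015,0,0]).round(4))
st();print(np.abs(sensors.state()["qd"]).max());robot.hand_in()
```

```text
[-0.0424  0.0721  0.107 ]
[-0.0377  0.0721  0.107 ]
[-0.0322  0.0721  0.107 ]
 22.0 [0.5999 0.1652 0.0836] F [ 0.6  0.  -0.2] w 0.206
0.001767562884007359
the job is handed in; nothing more can be done
```

The job is done and handed in at 22 s of the 61 s allowed. The arm is holding the long cell still in the photometer's gap.

- **Filter slide:** I pushed it in first, and it is fully home. A second, harder press stopped at the same place. The wrist image puts the tab's front face 42.4 mm in front of the beam axis, against 44 mm expected, which is within calibration error.
- **Cell:** I lifted the long cell out of the middle slot by its frosted sides at 25 N. It is upright at beam height, about 0.3 mm off the barrels' centreline in the wrist image. Its ends are roughly 8 mm clear of each barrel. No contact force showed while lowering it, and the arm was at rest at hand-in.
- **Other objects:** After the lift, the wrist image showed the other cells in the rack and the brown look-alike in place. I did not check the beaker, bottle, dish and forceps individually at the end, but the arm never went near them at low height.
- **Disagreement:** The top view placed the photometer 1 to 2.5 mm further forward than the wrist views, and the slide contact suggested a shift of only 0.7 mm. I used a correction of 1.4 mm for the final position. Cell height comes from the arm's position plus the rack's stated slot height, with the rim's size in the image as the only cross-check.

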